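# Uncouple a spray nozzle and park it

## Task

Take the spray nozzle off the steel water outlet: gently push the outlet's sprung ring straight down until the nozzle pops up, then draw the nozzle straight out so that the ring's sleeve springs all the way back up, and stand the nozzle upright on the bottom of the well in the round white stand. Do not force or strain the coupling or the stand, and leave the other things where they are.

Things in the scene. Friction and masses are not known exactly. Their poses are not given: they have to be found in the camera images.
- outlet: Fixed steel water outlet with an upright quick coupling; origin under the centre of its 96 x 96 x 30 mm base, z up. On the axis a tube, 31 mm outside, 25 mm bore; around it a sprung sleeve, 44 mm outside, carrying a grey press ring: 60 mm outside, 34 mm bore, flat top. Pushing on the outlet with over 25 N, at the sleeve's stop or elsewhere, strains it
- outlet_mouth (a point): Centre of the tube's mouth, on the axis 100 mm above the outlet's origin. The press ring is screwed up or down on the sleeve: its top lies anywhere from 4 mm below to 16 mm above this point (it differs every time and is not reported: feel for it; it does not shift on the sleeve when pushed)
- sleeve (a joint): Sleeve travel in m: 0 up, 0.010 down at its solid stop. Pushing the ring straight down anywhere on it takes 4 N at first, 6 N at the stop. Four balls in the bore free the nozzle only past about 8.5 mm; an ejector then lifts it 6 mm. Let go, the balls ride on the raised nozzle and keep the sleeve about 8 mm down (later 6 mm) until it is out
- nozzle: Rigid round spray nozzle, about 0.14 kg, 82 mm long, standing nipple down in the outlet; origin at the centre of the lower end, z up its axis. From there: nipple 20 mm diameter to 19 mm, bead 22 mm to 29 mm, neck 12 mm to 44 mm, black grip 24 mm to 72 mm, cone to 14 mm diameter at 82 mm. Locked, its origin is 58 mm above the outlet's; popped up, 64 mm
- nozzle_grip (a point): Middle of the nozzle's black grip, on its axis, 58 mm above its lower end. Popped up, the nozzle takes some 3 to 10 N to draw straight up, and is free of the balls once raised 30 mm more. Pulling hard while it is still locked, or over 25 N between nozzle and outlet, strains the coupling
- stand: Fixed white plastic parking stand; origin under its centre, z up. Foot of 80 mm diameter and 10 mm height, on it a round cup of 42 mm outside diameter, rim 40 mm above the origin, with a round well of 26 mm diameter whose floor is 6 mm above the origin. Parked, the nozzle's grip starts 10 mm above the rim. Pushing on it with over 25 N strains it
- pill_tin: Bystander: round stainless steel tin, 70 mm diameter, 24 mm high, loose; origin under its centre
- clothespin: Bystander: purple clothespin lying flat, 72 mm long; origin under its centre
- soap_dish: Bystander: white dish with soap, 85 x 120 x 34 mm; origin under its centre
- soap_bottle: Bystander: clear bottle, 60 mm diameter, 150 mm high; origin under its centre
- tumbler: Bystander: white tumbler, 72 mm diameter, 95 mm high; origin under its centre
- hanger: Bystander: wooden hanger lying flat at the far edge, 400 mm wide; origin at the middle of its bar
- basket: Bystander, fixed: two-tier white basket, 200 x 270 x 176 mm, four clothespins on its edge up to 201 mm high; origin under its centre
- sewing_box: Bystander, fixed: latched sewing box, 160 x 244 mm, handle up to 105 mm high; origin under its centre

How it is judged:
By the outcome, as a careful person would: the job done as asked, in the order asked, and still so for the second after the job is handed in, with the robot touching nothing.
It also fails if it takes over 46 s, if anything falls off the work surface, if the arm or the gripper's body presses on something with over 40 N, if the wrist force passes 120 N, or if a joint passes its speed limit or range.

## Robot

A 6-joint arm with a two-finger parallel gripper is mounted at the origin on the work surface. World frame = base frame: x ahead of the robot, y to its left, z up, the work surface at z = 0. Lengths are in m, angles in rad, forces in N, time in s.
With the tool pointing down it reaches from about 0.225 to 0.875 m from the base axis. Payload 3.4 kg.
Tool frame: the origin (TCP) lies between the finger pads; the fingertips stand 19 mm ahead of it and the grasp point (between the pads) is the TCP; z points along the fingers, y is the line along which they close (so a half turn about z gives the same grasp; the last joint's range is limited). The gripper opens to 85 mm and grips with 20 to 120 N. Pads are 22 mm wide; open, the fingers measure 114 mm over their backs; the gripper's body (76 mm by 85 mm) begins 54 mm behind the grasp point. The pads swing forward as they close: fully open they stand 13 mm farther back than shut.
Start: joints at [-1.314, 0.276, 1.505, -0, 1.361, -0.121], TCP at [0.212, -0.534, 0.25] pointing down, gripper open.
Joint ranges: [-2.89, 2.89], [-0.75, 2.08], [0.22, 2.7], [-1.18, 4.32], [0.11, 2.71], [-2.7, 2.7]. Speed limits (rad/s): [2.57, 2.57, 3.14, 3.14, 3.14, 3.14].

## Interface

Orientations are given as a unit quaternion [w, x, y, z].
In Python, from rig import get_state, imaging, ticket gives the robot as it stands. The module is installed in compiled form; this text tells all that it offers.
- The arm moves only by the shell command python3 -m inch 'ROWS' [FORCE]. ROWS is JSON, a list of rows, each an object with "claw": the opening, from -1 (shut) to 1 (fully open); "travel": the shift along the world's x, y, z in units of 200 mm (1.0 is 200 mm), a list of three; "turn": the turn about the world's z in units of 180 degrees (1.0 is 180 degrees). A call has 1 to 5 rows; each row is the pose to reach, as a shift and turn from the pose commanded when the call began, turning the shorter way round; what a row does not reach only later rows make up. A row lasts 1/10 s, in which the tool goes at most 50 mm and 8.59 degrees, less where a joint would pass 70% of its speed; a pose out of reach is approached as far as the arm can. A call with a number of a shift or a turn outside -1 to 1 is refused whole. A call with a gripper value outside its range is refused whole. The fingers move at their own pace and stop on an object; FORCE is the grip in N (left out, the last holds). Time passes only in rows, so rows that repeat a pose let the fingers close. It gives the time, the measured TCP pose, the force, the opening and the grip force at its end, in the units of the state.
- get_state(): the state, without advancing time (a new reading comes with each control period).
- imaging.get_image(name): name is "side" or "top" or "wrist"; returns the picture (420x560x3 uint8, red, green, blue); there is no depth.
- imaging.camera_params(name): a dict with "camera_matrix" (3x3 intrinsics, pixels), "cam_to_world" (4x4, takes a point from camera to world coordinates); the wrist camera has in their place "T_tool_cam" (4x4, takes a point from camera to tool coordinates, whose origin is the TCP and whose axes are the flange's). Camera axes: x right, y down, z forward; pixel columns grow to the right and rows downward; lengths in m; the calibration is good to about 2 mm. A picture is of the moment at which its call begins: read the wrist's pose just before it. camera_params takes no time and is no camera call.
- ticket.sign_off(): hands the job in; it is judged then, once.
The state is a dict: "clock": time; "qpos": joint angles; "qd": joint speeds; "effort": joint torques, N m; "position": TCP position; "ee_rot": TCP orientation; "contact_force": force on the tool from outside, world axes, zero at the start; "moment": the same for the moment, N m; "width": finger opening in m; "gripper_force": force on a finger pad.
Only numpy, scipy, OpenCV 4.12 (cv2) and the standard library are available. Lean on these libraries where they do the work, as an engineer would, in place of code of your own. Each camera call takes 0.05 s, during which the arm holds its last target. There are 200 camera calls.

## Working session

There is one attempt and no reset: what is moved stays moved. The work goes in short steps, Python scripts to look and compute and a shell command to move; the robot and the scene stay as the last step left them, time stands still between calls to the robot, and variables do not carry over. Pictures are saved under pics/ and viewed, at most 10 in all, crops included, and the job is handed in when it is done.

```bash
mkdir -p pics; python3 - <<'E'
from rig import get_state, imaging
import cv2, json, numpy as np
s=get_state(); print({k:np.round(v,3).tolist() for k,v in s.items()})
for n in ("top","side"):
    im=imaging.get_image(n); cv2.imwrite(f"pics/{n}0.png",im[:,:,::-1])
for n in ("top","side","wrist"):
    print(n,{k:np.round(v,4).tolist() for k,v in imaging.camera_params(n).items()})
E
```

```text
{'clock': 0.0, 'qpos': [-1.314, 0.277, 1.506, 0.0, 1.361, -0.121], 'qd': [0.002, 0.001, -0.001, -0.001, -0.002, 0.001], 'effort': [-0.0, -41.677, -24.581, -0.0, 0.011, -0.0], 'position': [0.212, -0.534, 0.249], 'ee_rot': [-0.001, 0.982, 0.188, -0.0], 'contact_force': [-0.198, -0.711, -0.478], 'moment': [0.02, -0.022, 0.014], 'gripper_force': 0.0, 'width': 0.085}
top {'camera_matrix': [[455.4531, 0.0, 277.6519], [0.0, 455.4531, 203.6884], [0.0, 0.0, 1.0]], 'cam_to_world': [[0.0833, -0.976, 0.2014, 0.2779], [-0.9965, -0.0817, 0.0164, -0.016], [0.0005, -0.2021, -0.9794, 1.6176], [0.0, 0.0, 0.0, 1.0]]}
side {'camera_matrix': [[478.097, 0.0, 277.3935], [0.0, 478.097, 208.6368], [0.0, 0.0, 1.0]], 'cam_to_world': [[-0.9106, -0.2893, 0.295, 0.1358], [-0.4131, 0.6519, -0.6358, 1.0137], [-0.0084, -0.7009, -0.7132, 1.2014], [0.0, 0.0, 0.0, 1.0]]}
wrist {'camera_matrix': [[316.0381, 0.0, 278.0914], [0.0, 316.0381, 208.6919], [0.0, 0.0, 1.0]], 'T_tool_cam': [[-0.0007, -0.9618, -0.2738, 0.0697], [1.0, -0.0009, 0.0007, -0.0004], [-0.0009, -0.2738, 0.9618, -0.1236], [0.0, 0.0, 0.0, 1.0]]}
```

View pics/top0.png

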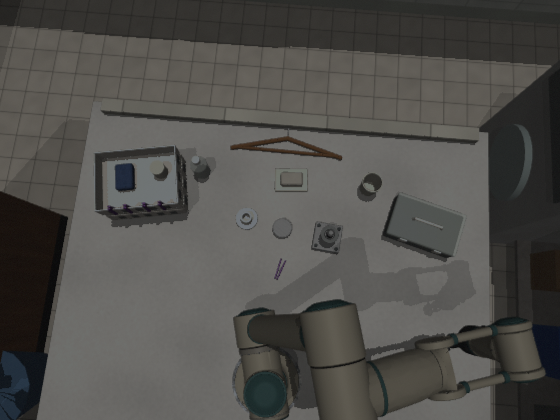

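View pics/side0.png

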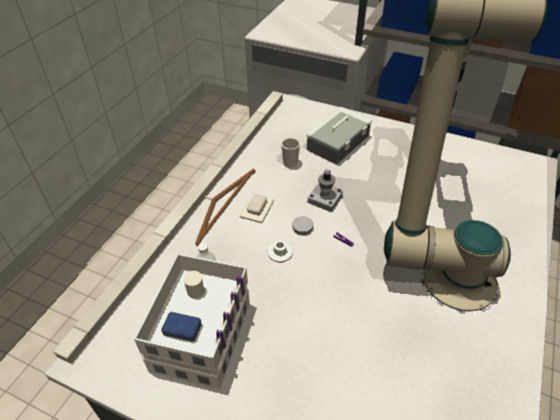

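The top view shows the outlet at about (328,237), the stand at (246,218), the tin at (282,228) and the clothespin at (280,268). In the side view the nozzle is at (326,180) and the stand at (280,248). Next I'll get rough positions.

```bash
cat > h.py <<'E'
import numpy as np, cv2
from scipy.spatial.transform import Rotation as R
from rig import get_state, imaging
def pose():
    s=get_state(); T=np.eye(4); q=s["ee_rot"]
    T[:3,:3]=R.from_quat([q[1],q[2],q[3],q[0]]).as_matrix(); T[:3,3]=s["position"]; return T
def cam(n,T=None):
    p=imaging.camera_params(n)
    return np.array(p["camera_matrix"]), (T@np.array(p["T_tool_cam"]) if n=="wrist" else np.array(p["cam_to_world"]))
def plane(n,uv,z,T=None):
    K,C=cam(n,T); d=C[:3,:3]@np.linalg.solve(K,[*uv,1]); o=C[:3,3]; return o+d*(z-o[2])/d[2]
def proj(n,P,T=None):
    K,C=cam(n,T); p=K@(np.linalg.inv(C)@[*P,1])[:3]; return p[:2]/p[2]
E
python3 - <<'E'
from h import *
for nm,uv,z in (("outlet base",(326,238),.03),("nozz",(330,229),.14),("stand rim",(246.5,217.5),.04),("tin",(282,228),.024)): print(nm,plane("top",uv,z).round(3))
for nm,uv,z in (("nozz",(326.5,173),.14),("stand rim",(280,245),.04),("tin",(303,225),.024)): print(nm,plane("side",uv,z).round(3))
im=cv2.imread("pics/top0.png")[170:290,220:380]
im2=cv2.imread("pics/side0.png")[150:270,250:410]
cv2.imwrite("pics/c0.png",np.hstack([cv2.resize(i,(400,300),interpolation=2) for i in (im,im2)]))
E
```

```text
outlet base [ 0.496 -0.169  0.03 ]
nozz [ 0.512 -0.169  0.14 ]
stand rim [0.544 0.115 0.04 ]
tin [ 0.519 -0.012  0.024]
nozz [ 0.494 -0.152  0.14 ]
stand rim [0.542 0.122 0.04 ]
tin [ 0.513 -0.001  0.024]
```

View pics/c0.png

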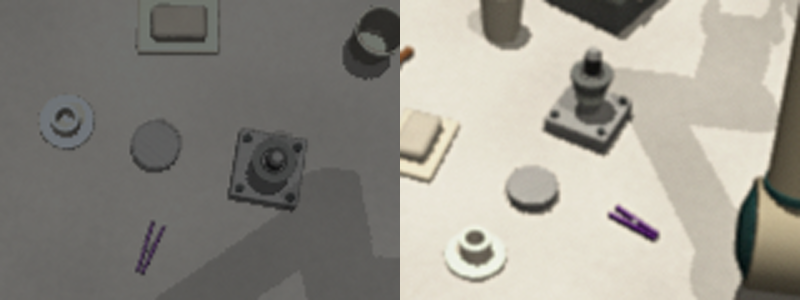

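The crops show the nozzle (dark cone tip near crop px (275,157), left) on the outlet and the stand's cup at (66,122). That puts the outlet near (0.50,-0.165) and the stand near (0.543,0.118). I'll move above the outlet for a wrist view.

```bash
python3 -m inch '[{"claw":1,"travel":[0.14,0.18,0.05],"turn":0},{"claw":1,"travel":[0.28,0.36,0.1],"turn":0},{"claw":1,"travel":[0.42,0.54,0.15],"turn":0},{"claw":1,"travel":[0.56,0.72,0.2],"turn":0},{"claw":1,"travel":[0.72,0.92,0.25],"turn":0}]'
python3 -m inch '[{"claw":1,"travel":[0.14,0.18,0],"turn":0},{"claw":1,"travel":[0.28,0.36,0],"turn":0},{"claw":1,"travel":[0.42,0.54,0],"turn":0},{"claw":1,"travel":[0.56,0.72,0],"turn":0},{"claw":1,"travel":[0.72,0.92,0],"turn":0}]'
python3 -m inch '[{"claw":1,"travel":[0,0,0],"turn":0},{"claw":1,"travel":[0,0,0],"turn":0},{"claw":1,"travel":[0,0,0],"turn":0}]'
python3 - <<'E'
from h import *
T=pose(); np.save("T1.npy",T); im=imaging.get_image("wrist")[:,:,::-1]; cv2.imwrite("pics/w1.png",im); cv2.imwrite("pics/t1.png",imaging.get_image("top")[:,:,::-1]); cv2.imwrite("pics/s1.png",imaging.get_image("side")[:,:,::-1])
print(T.round(4), get_state()["contact_force"].round(2) if hasattr(get_state()["contact_force"],"round") else get_state()["contact_force"])
E
```

```text
clock: 0.6
position: [0.3553, -0.3507, 0.3]
ee_rot: [-0.0, 0.982, 0.187, -0.0]
contact_force: [1.1, 0.1, 0.2]
width: 0.0856
gripper_force: 0.0
clock: 1.1
position: [0.4985, -0.1676, 0.2997]
ee_rot: [0.0, 0.982, 0.188, -0.0]
contact_force: [0.9, -1.3, 1.0]
width: 0.0854
gripper_force: 0.0
clock: 1.4
position: [0.4974, -0.1696, 0.2995]
ee_rot: [0.0, 0.982, 0.188, -0.001]
contact_force: [-0.1, -0.1, -0.3]
width: 0.0853
gripper_force: 0.0
[[ 9.296e-01  3.686e-01 -1.200e-03  4.974e-01]
 [ 3.686e-01 -9.296e-01 -3.000e-04 -1.696e-01]
 [-1.300e-03 -1.000e-04 -1.000e+00  2.995e-01]
 [ 0.000e+00  0.000e+00  0.000e+00  1.000e+00]] [-0.19 -0.16 -0.05]
```

View pics/w1.png

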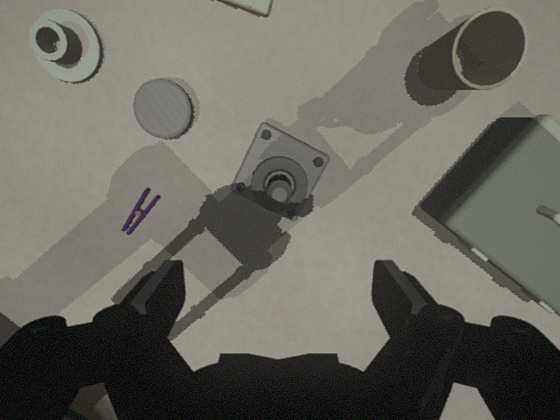

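The wrist view shows the outlet base around (282,170), the nozzle tip near (279,188), the stand cup near (50,42), and the fingers symmetric about column 278. I'll zoom in for precision.

```bash
python3 - <<'E'
from h import *
im=cv2.imread("pics/w1.png"); 
def eq(c): 
    l=cv2.cvtColor(c,cv2.COLOR_BGR2GRAY); return cv2.normalize(l,None,0,255,cv2.NORM_MINMAX)
a=eq(im[120:220,230:330]); b=eq(im[5:105,5:105])
cv2.imwrite("pics/c1.png",cv2.resize(np.hstack([a,b]),(800,400),interpolation=cv2.INTER_CUBIC))
T=np.load("T1.npy")
print(proj("wrist",[.5,-.165,.14],T),proj("wrist",[.5,-.165,.03],T),proj("wrist",[.5,-.165,.105],T))
E
```

```text
[274.68988243 192.69419617] [275.53296353 172.82292981] [275.01786654 184.96367096]
```

View pics/c1.png

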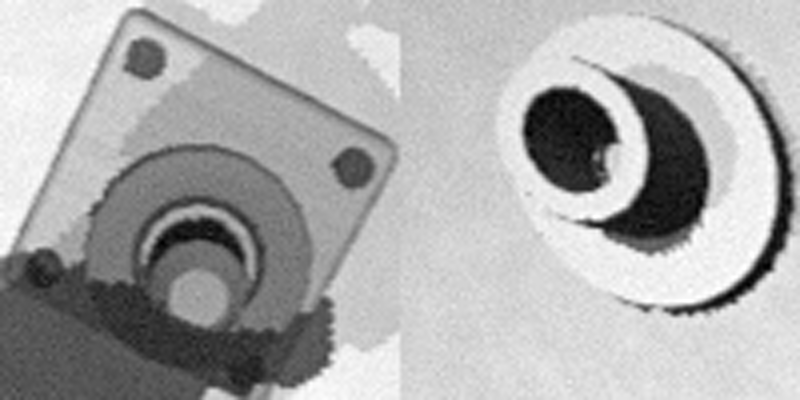

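```bash
python3 - <<'E'
from h import *
T=np.load("T1.npy")
K,C=cam("wrist",T); print("cam",C[:3,3].round(4))
print("tip",plane("wrist",(279.3,193.9),.14,T).round(4))
print("well",plane("wrist",(47.6,39.6),.04,T).round(4))
for z in (.096,.104,.112,.116):
    r=plane("wrist",(279.3,183.5),z,T); l=plane("wrist",(251.2,183.5),z,T); print(z,r.round(4),"dia",2*np.linalg.norm(r-l))
for uv in ((279+0,237),):pass
# base corners (crop px /4) -> at z .03
for c in ((130,12),(398,150)): print("corner",plane("wrist",(230+c[0]/4,120+c[1]/4),.03,T).round(4))
# top view: tip
E
```

```text
cam [ 0.5621 -0.1435  0.423 ]
tip [ 0.5005 -0.1694  0.14  ]
well [0.5465 0.1208 0.04  ]
0.096 [ 0.5014 -0.1692  0.096 ] dia 0.059137152918986656
0.104 [ 0.5028 -0.1686  0.104 ] dia 0.05769056453156667
0.112 [ 0.5043 -0.168   0.112 ] dia 0.056243976144146515
0.116 [ 0.5051 -0.1677  0.116 ] dia 0.05552068195043648
corner [ 0.5503 -0.1284  0.03  ]
corner [ 0.5423 -0.2201  0.03  ]
```

```bash
python3 -m inch '[{"claw":-0.06,"travel":[0.015,0,-0.12],"turn":0},{"claw":-0.06,"travel":[0.015,0,-0.24],"turn":0},{"claw":-0.06,"travel":[0.015,0,-0.36],"turn":0},{"claw":-0.06,"travel":[0.015,0,-0.48],"turn":0},{"claw":-0.06,"travel":[0.015,0,-0.48],"turn":0}]' 30
python3 -m inch '[{"claw":-0.06,"travel":[0,0,0],"turn":0},{"claw":-0.06,"travel":[0,0,0],"turn":0},{"claw":-0.06,"travel":[0,0,0],"turn":0},{"claw":-0.06,"travel":[0,0,0],"turn":0},{"claw":-0.06,"travel":[0,0,0],"turn":0}]'
python3 - <<'E'
from h import *
T=pose(); np.save("T2.npy",T); im=imaging.get_image("wrist")[:,:,::-1]; cv2.imwrite("pics/w2.png",im)
for i in range(4):
    s=get_state(); print(np.round(s["position"],4),s["width"])
    imaging.get_image("side")
print(proj("wrist",[.5005,-.1694,.14],T))
E
```

```text
clock: 2.05
position: [0.4983, -0.1691, 0.201]
ee_rot: [-0.002, 0.982, 0.187, -0.003]
contact_force: [-1.2, 0.4, -0.2]
width: 0.0405
gripper_force: 0.0
clock: 2.55
position: [0.5013, -0.1692, 0.2046]
ee_rot: [0.0, 0.982, 0.188, 0.001]
contact_force: [0.7, -0.4, -0.8]
width: 0.0399
gripper_force: 0.0
[ 0.5012 -0.1691  0.2044] 0.04020762473170903
[ 0.5011 -0.1691  0.2042] 0.04024773855015425
[ 0.501  -0.1691  0.2041] 0.040170254799837685
[ 0.501  -0.1691  0.204 ] 0.040505149497632835
[278.19980623 234.42226712]
```

View pics/w2.png

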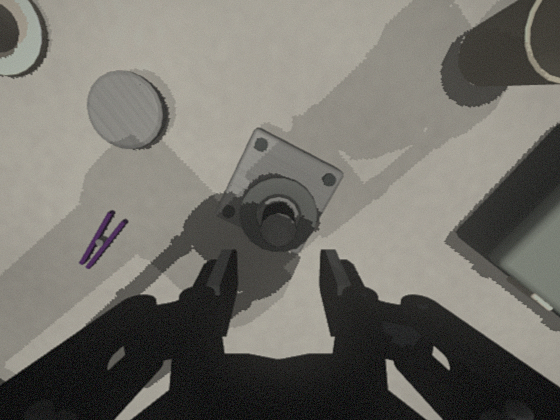

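The nozzle is centred between the fingertips (tip about (278,232), fingers at columns 237 and 320). I'll descend to just above the ring's possible range, then feel for it.

```bash
python3 -m inch '[{"claw":-0.06,"travel":[0,0,-0.08],"turn":0},{"claw":-0.06,"travel":[0,0,-0.16],"turn":0},{"claw":-0.06,"travel":[0,0,-0.24],"turn":0},{"claw":-0.06,"travel":[0,0,-0.3],"turn":0},{"claw":-0.06,"travel":[0,0,-0.32],"turn":0}]' | grep -E "pos|force"
python3 -m inch '[{"claw":-0.06,"travel":[0,0,0],"turn":0},{"claw":-0.06,"travel":[0,0,0],"turn":0},{"claw":-0.06,"travel":[0,0,0],"turn":0}]' | grep -E "pos|force|width"
python3 -m inch '[{"claw":-0.06,"travel":[0,0,-0.005],"turn":0},{"claw":-0.06,"travel":[0,0,-0.01],"turn":0},{"claw":-0.06,"travel":[0,0,-0.01],"turn":0}]' | grep -E "pos|contact"
python3 -m inch '[{"claw":-0.06,"travel":[0,0,-0.005],"turn":0},{"claw":-0.06,"travel":[0,0,-0.01],"turn":0},{"claw":-0.06,"travel":[0,0,-0.01],"turn":0}]' | grep -E "pos|contact"
```

```text
position: [0.5003, -0.1687, 0.1386]
contact_force: [-0.4, -0.2, -0.1]
gripper_force: 0.0
position: [0.5015, -0.1694, 0.1407]
contact_force: [-0.5, -0.3, 0.0]
width: 0.0403
gripper_force: 0.0
position: [0.5009, -0.1691, 0.138]
contact_force: [-0.8, 0.3, 0.3]
position: [0.5009, -0.1691, 0.1357]
contact_force: [0.4, 0.0, -0.8]
```

```bash
cat > ok.py <<'E'
import sys
from rig import get_state
s=get_state(); f=s["contact_force"]; print(round(s["clock"],2),[round(float(x),4) for x in s["position"]],"F",[round(float(x),1) for x in f])
sys.exit(f[2]>float(sys.argv[1]))
E
python3 -m inch '[{"claw":-0.06,"travel":[0,0,-0.005],"turn":0},{"claw":-0.06,"travel":[0,0,-0.01],"turn":0},{"claw":-0.06,"travel":[0,0,-0.01],"turn":0}]' >/dev/null && python3 ok.py 2.5 &&
python3 -m inch '[{"claw":-0.06,"travel":[0,0,-0.005],"turn":0},{"claw":-0.06,"travel":[0,0,-0.01],"turn":0},{"claw":-0.06,"travel":[0,0,-0.01],"turn":0}]' >/dev/null && python3 ok.py 2.5 &&
python3 -m inch '[{"claw":-0.06,"travel":[0,0,-0.005],"turn":0},{"claw":-0.06,"travel":[0,0,-0.01],"turn":0},{"claw":-0.06,"travel":[0,0,-0.01],"turn":0}]' >/dev/null && python3 ok.py 2.5 &&
python3 -m inch '[{"claw":-0.06,"travel":[0,0,-0.005],"turn":0},{"claw":-0.06,"travel":[0,0,-0.01],"turn":0},{"claw":-0.06,"travel":[0,0,-0.01],"turn":0}]' >/dev/null && python3 ok.py 2.5 &&
python3 -m inch '[{"claw":-0.06,"travel":[0,0,-0.005],"turn":0},{"claw":-0.06,"travel":[0,0,-0.01],"turn":0},{"claw":-0.06,"travel":[0,0,-0.01],"turn":0}]' >/dev/null && python3 ok.py 2.5 &&
python3 -m inch '[{"claw":-0.06,"travel":[0,0,-0.005],"turn":0},{"claw":-0.06,"travel":[0,0,-0.01],"turn":0},{"claw":-0.06,"travel":[0,0,-0.01],"turn":0}]' >/dev/null && python3 ok.py 2.5
```

```text
4.5 [0.5009, -0.1691, 0.1337] F [0.5, 0.1, -0.4]False
```

```bash
sed -i 's/sys.exit(.*/sys.exit(int(f[2]>float(sys.argv[1])))/' ok.py
python3 -m inch '[{"claw":-0.06,"travel":[0,0,-0.005],"turn":0},{"claw":-0.06,"travel":[0,0,-0.01],"turn":0},{"claw":-0.06,"travel":[0,0,-0.01],"turn":0}]' >/dev/null && python3 ok.py 2.5 &&
python3 -m inch '[{"claw":-0.06,"travel":[0,0,-0.005],"turn":0},{"claw":-0.06,"travel":[0,0,-0.01],"turn":0},{"claw":-0.06,"travel":[0,0,-0.01],"turn":0}]' >/dev/null && python3 ok.py 2.5 &&
python3 -m inch '[{"claw":-0.06,"travel":[0,0,-0.005],"turn":0},{"claw":-0.06,"travel":[0,0,-0.01],"turn":0},{"claw":-0.06,"travel":[0,0,-0.01],"turn":0}]' >/dev/null && python3 ok.py 2.5 &&
python3 -m inch '[{"claw":-0.06,"travel":[0,0,-0.005],"turn":0},{"claw":-0.06,"travel":[0,0,-0.01],"turn":0},{"claw":-0.06,"travel":[0,0,-0.01],"turn":0}]' >/dev/null && python3 ok.py 2.5 &&
python3 -m inch '[{"claw":-0.06,"travel":[0,0,-0.005],"turn":0},{"claw":-0.06,"travel":[0,0,-0.01],"turn":0},{"claw":-0.06,"travel":[0,0,-0.01],"turn":0}]' >/dev/null && python3 ok.py 2.5 &&
python3 -m inch '[{"claw":-0.06,"travel":[0,0,-0.005],"turn":0},{"claw":-0.06,"travel":[0,0,-0.01],"turn":0},{"claw":-0.06,"travel":[0,0,-0.01],"turn":0}]' >/dev/null && python3 ok.py 2.5
```

```text
4.8 [0.5009, -0.169, 0.1317] F [0.1, 0.2, 0.5]
5.1 [0.5009, -0.1691, 0.1297] F [0.5, -0.7, -0.1]
5.4 [0.5009, -0.1691, 0.1277] F [-0.1, 0.6, -0.2]
5.7 [0.5009, -0.1691, 0.1257] F [0.4, 0.5, -0.3]
6.0 [0.5009, -0.1691, 0.1237] F [0.2, -0.3, -0.7]
6.3 [0.5009, -0.1691, 0.1217] F [-0.9, -0.5, 0.8]
```

```bash

python3 -m inch '[{"claw":-0.06,"travel":[0,0,-0.005],"turn":0},{"claw":-0.06,"travel":[0,0,-0.01],"turn":0},{"claw":-0.06,"travel":[0,0,-0.01],"turn":0}]' >/dev/null && python3 ok.py 2.5 &&
python3 -m inch '[{"claw":-0.06,"travel":[0,0,-0.005],"turn":0},{"claw":-0.06,"travel":[0,0,-0.01],"turn":0},{"claw":-0.06,"travel":[0,0,-0.01],"turn":0}]' >/dev/null && python3 ok.py 2.5 &&
python3 -m inch '[{"claw":-0.06,"travel":[0,0,-0.005],"turn":0},{"claw":-0.06,"travel":[0,0,-0.01],"turn":0},{"claw":-0.06,"travel":[0,0,-0.01],"turn":0}]' >/dev/null && python3 ok.py 2.5 &&
python3 -m inch '[{"claw":-0.06,"travel":[0,0,-0.005],"turn":0},{"claw":-0.06,"travel":[0,0,-0.01],"turn":0},{"claw":-0.06,"travel":[0,0,-0.01],"turn":0}]' >/dev/null && python3 ok.py 2.5 &&
python3 -m inch '[{"claw":-0.06,"travel":[0,0,-0.005],"turn":0},{"claw":-0.06,"travel":[0,0,-0.01],"turn":0},{"claw":-0.06,"travel":[0,0,-0.01],"turn":0}]' >/dev/null && python3 ok.py 2.5 &&
python3 -m inch '[{"claw":-0.06,"travel":[0,0,-0.005],"turn":0},{"claw":-0.06,"travel":[0,0,-0.01],"turn":0},{"claw":-0.06,"travel":[0,0,-0.01],"turn":0}]' >/dev/null && python3 ok.py 2.5
```

```text
6.6 [0.5009, -0.1691, 0.1198] F [0.1, -0.0, -0.2]
6.9 [0.5009, -0.1691, 0.1177] F [-0.3, 0.5, -0.7]
7.2 [0.5011, -0.1691, 0.1162] F [-1.5, 0.6, 3.2]
```

```bash

python3 -m inch '[{"claw":-0.06,"travel":[0,0,-0.005],"turn":0},{"claw":-0.06,"travel":[0,0,-0.01],"turn":0},{"claw":-0.06,"travel":[0,0,-0.01],"turn":0}]' >/dev/null && python3 ok.py 8 &&
python3 -m inch '[{"claw":-0.06,"travel":[0,0,-0.005],"turn":0},{"claw":-0.06,"travel":[0,0,-0.01],"turn":0},{"claw":-0.06,"travel":[0,0,-0.01],"turn":0}]' >/dev/null && python3 ok.py 8 &&
python3 -m inch '[{"claw":-0.06,"travel":[0,0,-0.005],"turn":0},{"claw":-0.06,"travel":[0,0,-0.01],"turn":0},{"claw":-0.06,"travel":[0,0,-0.01],"turn":0}]' >/dev/null && python3 ok.py 8 &&
python3 -m inch '[{"claw":-0.06,"travel":[0,0,-0.005],"turn":0},{"claw":-0.06,"travel":[0,0,-0.01],"turn":0},{"claw":-0.06,"travel":[0,0,-0.01],"turn":0}]' >/dev/null && python3 ok.py 8 &&
python3 -m inch '[{"claw":-0.06,"travel":[0,0,-0.005],"turn":0},{"claw":-0.06,"travel":[0,0,-0.005],"turn":0}]' >/dev/null && python3 ok.py 8
python3 - <<'E'
from h import *
im=imaging.get_image("wrist")[:,:,::-1]; cv2.imwrite("pics/w3.png",im)
E
```

```text
7.5 [0.5011, -0.1692, 0.114] F [-0.9, 0.8, 2.6]
7.8 [0.5011, -0.1692, 0.1118] F [-0.8, -0.4, 3.4]
8.1 [0.5011, -0.1692, 0.1098] F [0.8, -0.2, 3.3]
8.4 [0.5011, -0.1692, 0.1079] F [0.2, 0.7, 5.5]
8.6 [0.5011, -0.1692, 0.107] F [-0.9, 0.3, 4.5]
```

```bash

python3 -m inch '[{"claw":-0.06,"travel":[0,0,-0.0025],"turn":0},{"claw":-0.06,"travel":[0,0,-0.0025],"turn":0}]' >/dev/null && python3 ok.py 7.5 &&
python3 -m inch '[{"claw":-0.06,"travel":[0,0,-0.0025],"turn":0},{"claw":-0.06,"travel":[0,0,-0.0025],"turn":0}]' >/dev/null && python3 ok.py 7.5 &&
python3 -m inch '[{"claw":-0.06,"travel":[0,0,-0.0025],"turn":0},{"claw":-0.06,"travel":[0,0,-0.0025],"turn":0}]' >/dev/null && python3 ok.py 7.5 
python3 - <<'E'
from h import *
cv2.imwrite("pics/w4.png",imaging.get_image("wrist")[:,:,::-1]); s=cv2.imread("pics/s1.png"); s2=imaging.get_image("side")[:,:,::-1]; cv2.imwrite("pics/s4.png",s2)
c=[cv2.resize(x[150:220,290:360],(260,260),interpolation=2) for x in (s,s2)]+[cv2.resize(cv2.imread("pics/w4.png")[200:330,210:340],(260,260),interpolation=2)]
cv2.imwrite("pics/c4.png",np.clip(np.hstack(c)*1.6,0,255).astype(np.uint8))
E
```

```text
8.85 [0.5011, -0.1692, 0.1068] F [-0.8, -0.5, 6.6]
9.05 [0.5011, -0.1692, 0.1068] F [-1.1, 0.8, 10.3]
```

View pics/c4.png

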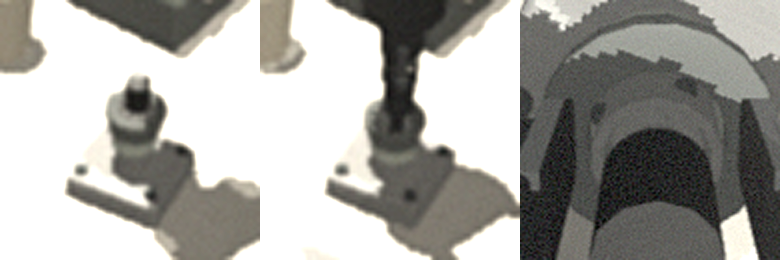

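The ring hit its stop at z=0.1068 with about 10 N, so the sleeve went the full 10 mm. I'll raise to grip height and check that the nozzle popped.

```bash

python3 -m inch '[{"claw":-0.06,"travel":[0,0,0.01],"turn":0},{"claw":-0.06,"travel":[0,0,0.02],"turn":0}]' >/dev/null && python3 ok.py 20
python3 -m inch '[{"claw":-0.06,"travel":[0,0,0.02],"turn":0},{"claw":-0.06,"travel":[0,0,0.04],"turn":0},{"claw":-0.06,"travel":[0,0,0.06],"turn":0},{"claw":-0.06,"travel":[0,0,0.08],"turn":0},{"claw":-0.06,"travel":[0,0,0.08],"turn":0}]' >/dev/null && python3 ok.py 20
python3 - <<'E'
from h import *
T=pose(); im=imaging.get_image("wrist")[:,:,::-1]; cv2.imwrite("pics/w5.png",im)
for z in (.14,.146): print(z,[proj("wrist",[.5005,-.1694,z],T).round(1)]+[ (proj("wrist",np.array([.5005,-.1694,z])+T[:3,0]*d,T)).round(1) for d in (.007,-.007)])
cv2.imwrite("pics/c5.png",np.clip(im[190:400,180:380]*1.8,0,255).astype(np.uint8).repeat(2,0).repeat(2,1))
E
```

```text
9.35 [0.501, -0.1691, 0.1099] F [0.5, -0.5, -0.0]
9.85 [0.5014, -0.1693, 0.1265] F [-0.8, 0.2, 0.0]
0.14 [array([278.4, 303.8]), array([278.4, 288. ]), array([278.4, 319.1])]
0.146 [array([278.5, 312.7]), array([278.5, 296.3]), array([278.5, 328.6])]
```

View pics/c5.png

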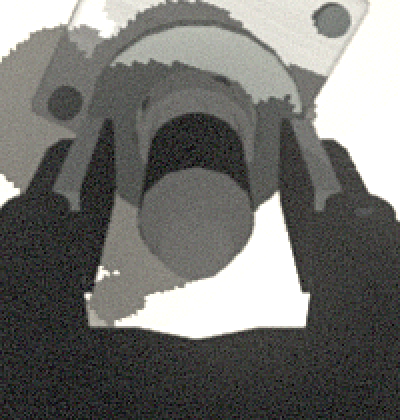

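Force fell to zero just 3 mm above the stop, so the sleeve stayed down. The nozzle's near edge at row 330 matches the popped-up height (328.6 predicted, against 319 locked). I'll grip it.

```bash

python3 -m inch '[{"claw":-0.5,"travel":[0,0,0],"turn":0},{"claw":-0.5,"travel":[0,0,0],"turn":0},{"claw":-0.5,"travel":[0,0,0],"turn":0},{"claw":-0.5,"travel":[0,0,0],"turn":0}]' 40; python3 ok.py 20
```

```text
clock: 10.3
position: [0.5009, -0.1691, 0.1257]
ee_rot: [0.0, 0.982, 0.188, -0.0]
contact_force: [-1.1, -0.4, -1.4]
width: 0.0228
gripper_force: 39.2
10.3 [0.5009, -0.1691, 0.1257] F [-1.1, -0.4, -1.4]
```

```bash
cat > lo.py <<'E'
import sys
from rig import get_state
s=get_state(); f=s["contact_force"]; print(round(s["clock"],2),[round(float(x),4) for x in s["position"]],"F",[round(float(x),1) for x in f],round(s["width"],4),round(s["gripper_force"],1))
sys.exit(int(f[2]<-float(sys.argv[1])))
E
python3 -m inch '[{"claw":-0.5,"travel":[0,0,0.01],"turn":0},{"claw":-0.5,"travel":[0,0,0.02],"turn":0}]' >/dev/null && python3 lo.py 14 &&
python3 -m inch '[{"claw":-0.5,"travel":[0,0,0.01],"turn":0},{"claw":-0.5,"travel":[0,0,0.02],"turn":0}]' >/dev/null && python3 lo.py 14 &&
python3 -m inch '[{"claw":-0.5,"travel":[0,0,0.01],"turn":0},{"claw":-0.5,"travel":[0,0,0.02],"turn":0}]' >/dev/null && python3 lo.py 14 &&
python3 -m inch '[{"claw":-0.5,"travel":[0,0,0.01],"turn":0},{"claw":-0.5,"travel":[0,0,0.02],"turn":0},{"claw":-0.5,"travel":[0,0,0.03],"turn":0},{"claw":-0.5,"travel":[0,0,0.04],"turn":0}]' >/dev/null && python3 lo.py 14 &&
python3 -m inch '[{"claw":-0.5,"travel":[0,0,0.01],"turn":0},{"claw":-0.5,"travel":[0,0,0.02],"turn":0},{"claw":-0.5,"travel":[0,0,0.03],"turn":0},{"claw":-0.5,"travel":[0,0,0.04],"turn":0}]' >/dev/null && python3 lo.py 14 &&
python3 -m inch '[{"claw":-0.5,"travel":[0,0,0.02],"turn":0},{"claw":-0.5,"travel":[0,0,0.04],"turn":0},{"claw":-0.5,"travel":[0,0,0.06],"turn":0},{"claw":-0.5,"travel":[0,0,0.08],"turn":0}]' >/dev/null && python3 lo.py 14
```

```text
10.5 [0.5008, -0.1691, 0.1292] F [0.9, -1.1, -6.7] 0.0229 39.4
10.7 [0.5008, -0.1691, 0.1338] F [0.6, -0.7, -2.5] 0.0228 39.6
10.9 [0.5008, -0.1691, 0.138] F [0.9, -0.8, -7.9] 0.023 39.7
11.3 [0.5009, -0.1691, 0.146] F [0.5, -1.4, -5.6] 0.0229 39.7
11.7 [0.5013, -0.1691, 0.1547] F [-0.3, 1.2, -1.3] 0.0226 40.2
12.1 [0.5011, -0.1691, 0.1704] F [0.6, -0.5, -0.9] 0.0227 40.2
```

The nozzle is out. I'll lift it and carry it over the stand.

```bash

python3 -m inch '[{"claw":-0.5,"travel":[0,0,0.1],"turn":0},{"claw":-0.5,"travel":[0,0,0.2],"turn":0},{"claw":-0.5,"travel":[0,0.05,0.25],"turn":0},{"claw":-0.5,"travel":[0.03,0.2,0.25],"turn":0},{"claw":-0.5,"travel":[0.06,0.35,0.25],"turn":0}]' >/dev/null; python3 lo.py 14
python3 -m inch '[{"claw":-0.5,"travel":[0.04,0.2,0],"turn":0},{"claw":-0.5,"travel":[0.08,0.4,0],"turn":0},{"claw":-0.5,"travel":[0.12,0.6,0],"turn":0},{"claw":-0.5,"travel":[0.15,0.8,0],"turn":0},{"claw":-0.5,"travel":[0.17,0.95,0],"turn":0}]' >/dev/null; python3 lo.py 14
python3 -m inch '[{"claw":-0.5,"travel":[0,0.08,0],"turn":0},{"claw":-0.5,"travel":[0,0.15,0],"turn":0},{"claw":-0.5,"travel":[0,0.15,0],"turn":0},{"claw":-0.5,"travel":[0,0.15,0],"turn":0},{"claw":-0.5,"travel":[0,0.15,0],"turn":0}]' >/dev/null; python3 lo.py 14
python3 -m inch '[{"claw":-0.5,"travel":[0,0,0],"turn":0},{"claw":-0.5,"travel":[0,0,0],"turn":0},{"claw":-0.5,"travel":[0,0,0],"turn":0}]' >/dev/null; python3 lo.py 14
python3 - <<'E'
from h import *
T=pose(); np.save("T6.npy",T); im=imaging.get_image("wrist")[:,:,::-1]; cv2.imwrite("pics/w6.png",im)
cv2.imwrite("pics/s6.png",imaging.get_image("side")[:,:,::-1]);cv2.imwrite("pics/t6.png",imaging.get_image("top")[:,:,::-1])
print(proj("wrist",[.5465,.1208,.04],T), proj("wrist",T[:3,3]+[0,0,-.0617],T))
E
```

```text
12.6 [0.513, -0.0981, 0.2203] F [0.4, 1.3, -1.4] 0.0226 40.2
13.1 [0.5465, 0.094, 0.2197] F [0.3, -0.7, -2.1] 0.0225 40.2
13.6 [0.547, 0.1196, 0.2199] F [-0.0, 0.1, -1.2] 0.0226 40.2
13.9 [0.5471, 0.1203, 0.2199] F [0.2, 0.1, -1.6] 0.0227 40.2
[277.54344953 192.66176688] [278.48512079 234.76206509]
```

View pics/w6.png

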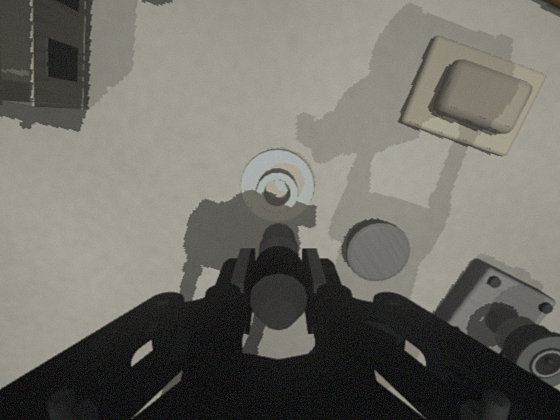

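The wrist view shows the stand's foot as a disc around (278,186), spanning columns 241–315. The well is near (277,190) and the nozzle's lower end is just below it at about (279,226). I'll fit the foot by colour in all the views.

```bash
python3 - <<'E'
from h import *
def foot(f,n,c,r,T=None):
    im=cv2.imread(f).astype(int); d=im[:,:,0]-im[:,:,2]   # b-r
    x0,y0=c[0]-r,c[1]-r; sub=d[y0:y0+2*r,x0:x0+2*r]
    bg=np.median(d[max(0,y0-10):y0+2*r,max(0,x0-10):x0+2*r])
    sub=cv2.GaussianBlur(sub.astype(np.float32),(3,3),0); lo,hi=np.percentile(sub,10),np.percentile(sub,95)
    m=(sub>(lo+hi)/2).astype(np.uint8)
    cs=max(cv2.findContours(m,0,1)[0],key=cv2.contourArea); h=cv2.convexHull(cs)
    x,y,w,hh=cv2.boundingRect(h); e=cv2.fitEllipse(h.astype(np.float32)) 
    u=(e[0][0]+x0,e[0][1]+y0); print(f,lo,hi,"bbox",x+x0,y+y0,w,hh,"ell",np.round(u,1),np.round(e[1],1),"-> z.01",plane(n,u,.01,T).round(4))
    return h+[x0,y0]
foot("pics/w6.png","wrist",(278,186),48,np.load("T6.npy"))
foot("pics/w1.png","wrist",(66,46),44,np.load("T1.npy"))
foot("pics/t1.png","top",(246,218),18); foot("pics/s1.png","side",(280,250),18)
# nozzle lower end rows in w6: dark profile along columns
g=cv2.cvtColor(cv2.imread("pics/w6.png"),cv2.COLOR_BGR2GRAY)
for r in range(216,250,4): print(r,g[r,254:306:2])
print("well rows")
for r in range(170,214,4): print(r,g[r,250:306:2])
E
```

```text
pics/w6.png -14.1875 4.8125 bbox 241 150 72 56 ell [277.5 179.9] [58.5 73. ] -> z.01 [0.5531 0.1234 0.01  ]
pics/w1.png -12.75 -1.8125 bbox 29 9 74 74 ell [66.3 45.2] [64.  80.7] -> z.01 [0.5474 0.1199 0.01  ]
pics/t1.png -4.5 8.6875 bbox 236 208 22 22 ell [246.2 218.1] [21.1 21.6] -> z.01 [0.5464 0.1186 0.01  ]
pics/s1.png -19.875 -8.6875 bbox 268 240 24 21 ell [279.4 249.9] [20.4 23.6] -> z.01 [0.5459 0.1186 0.01  ]
216 [ 90  90 100 103 102 101 103 106 108 106 102 101 102 106 106 104  96 103
 102 101  98  97  93  90  92  91]
220 [ 93  93  90  92  91  89  95  92  98 102 103 105 100 103 102 102  94  93
  95  93  89  93  95  91  91  89]
224 [92 93 90 91 91 90 92 97 79 75 67 53 52 57 64 71 88 92 91 92 91 87 91 87
 92 89]
228 [ 88  88  91  89  96  90  76  48  54  51  60  58  52  53  57  56  51  51
  69  91  92  88 128 163 164 161]
232 [ 89  90  90  88  91  62  55  54  51  55  55  57  52  52  55  54  63  53
  54  55  95  87 129 161 158 158]
236 [ 93  91  86  89  81  53  53  52  51  53  56  55  52  59  48  54  51  54
  50  49  64  85 124 162 161 164]
240 [ 95  91  89  89  57  50  52  56  
[... 913 characters left out ...]
124 134 174 175 178 100 133 168 165 161 162 161 164 168 172 173
 178  84 134 172 170 172 143 157 170 178]
194 [108 108 107 105 107 110 105  73  71  73  80  80 104 135 164 163 162 154
  82  65 132 178 172 175 144 173 172 171]
198 [105 107 106 103 106 106 105  96  68  68  71  72  79  66  74  76  76  74
  70  88 174 174 175 171 173 174 171 170]
202 [106 103 106 105 104 106 113 103 103  80  69  72  72  76  76  67  73  74
 137 173 168 173 166 109 109 125 176 176]
206 [102 108 105 103 105 100 100 103 104 104 105 106  93 102  99 102 108 109
 106 122 173 135 103 105 105  99 107 103]
210 [ 96 107 103 108 106 107 105 105 106 100 102 102 102 104 104 100 103 107
 100 104 104 100 106 104 103 102 104  93]
```

```bash
python3 - <<'E'
from h import *
T=np.load("T6.npy"); x=T[:3,0]; y=T[:3,1]
w=plane("wrist",(277.0,192.6),.04,T); print("well",w.round(4),"tcp",T[:3,3].round(4))
for d in (.0617,.060,.064): 
    b=T[:3,3]+[0,0,-d]; print(d,"far edge",proj("wrist",b+.01*x,T).round(1),"L/R",proj("wrist",b-.01*y,T).round(1),proj("wrist",b+.01*y,T).round(1))
d=w-T[:3,3]; print("delta tool x,y mm",(d@x*1e3).round(1),(d@y*1e3).round(1)," world",(d*1e3).round(1))
# outlet ring check: bright/grey around outlet after removal
print(proj("wrist",[.5005,-.1694,.0975],T))
E
```

```text
well [0.5464 0.1213 0.04  ] tcp [0.5471 0.1203 0.2199]
0.0617 far edge [278.5 219.5] L/R [262.5 234.8] [294.5 234.7]
0.06 far edge [278.5 220.4] L/R [262.3 235.7] [294.6 235.7]
0.064 far edge [278.5 218.4] L/R [262.6 233.5] [294.3 233.5]
delta tool x,y mm -0.3 -1.2  world [  -0.7    1.  -179.9]
[546.84705228 361.48380916]
```

```bash

python3 -m inch '[{"claw":-0.5,"travel":[0,0.007,-0.12],"turn":0},{"claw":-0.5,"travel":[0,0.007,-0.24],"turn":0},{"claw":-0.5,"travel":[0,0.007,-0.36],"turn":0},{"claw":-0.5,"travel":[0,0.007,-0.46],"turn":0},{"claw":-0.5,"travel":[0,0.007,-0.51],"turn":0}]' >/dev/null; python3 lo.py 14
python3 -m inch '[{"claw":-0.5,"travel":[0,0,0],"turn":0},{"claw":-0.5,"travel":[0,0,0],"turn":0},{"claw":-0.5,"travel":[0,0,0],"turn":0},{"claw":-0.5,"travel":[0,0,0],"turn":0}]' >/dev/null; python3 lo.py 14
python3 - <<'E'
from h import *
T=pose(); np.save("T7.npy",T); im=imaging.get_image("wrist")[:,:,::-1]; cv2.imwrite("pics/w7.png",im)
cv2.imwrite("pics/s7.png",imaging.get_image("side")[:,:,::-1])
x=T[:3,0];t=T[:3,3]; b=t-[0,0,.0617]
print("end",proj("wrist",b,T),proj("wrist",b+.01*x,T),"rim ctr",proj("wrist",[*b[:2],.04],T),"rim far",proj("wrist",np.array([*b[:2],.04])+.021*x,T))
cv2.imwrite("pics/c7.png",np.clip(im[150:300,185:385]*1.3,0,255).astype(np.uint8).repeat(4,0).repeat(4,1))
E
```

```text
14.55 [0.5459, 0.1222, 0.1161] F [-0.4, -0.6, -1.7] 0.0231 40.2
14.95 [0.5478, 0.1224, 0.1191] F [-0.8, 0.4, -0.7] 0.0224 40.2
end [278.43274648 234.97042378] [278.42598325 219.7187442 ] rim ctr [278.36494346 225.96012497] rim far [278.34980232 195.78774535]
```

View pics/c7.png

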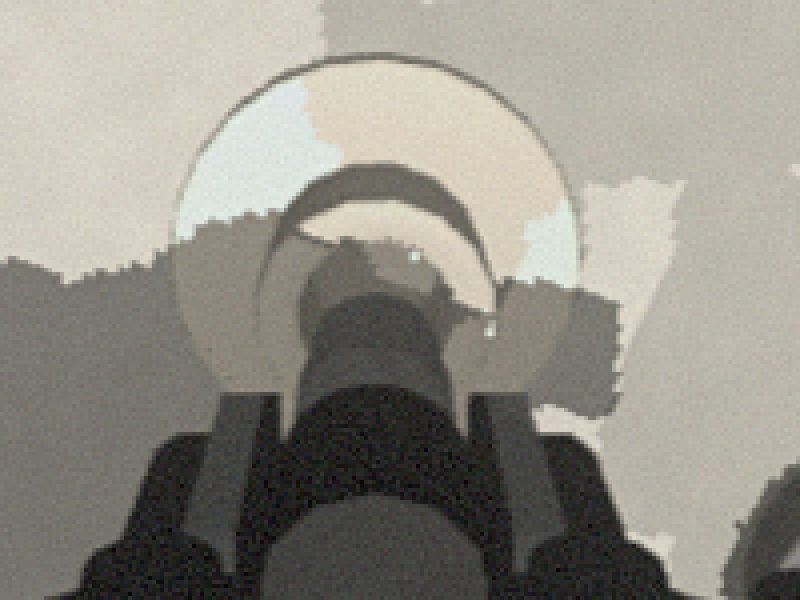

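The foot spans x=175–580 in the crop and the rim has its far edge at y≈200. The nozzle end (x=300–445, far edge y≈292) lines up with the well (x=300–447) to within about 0.7 mm. I'll insert with force checks.

```bash

python3 -m inch '[{"claw":-0.5,"travel":[0,0,-0.02],"turn":0},{"claw":-0.5,"travel":[0,0,-0.04],"turn":0},{"claw":-0.5,"travel":[0,0,-0.06],"turn":0},{"claw":-0.5,"travel":[0,0,-0.07],"turn":0},{"claw":-0.5,"travel":[0,0,-0.07],"turn":0}]' >/dev/null && python3 ok.py 3 &&
python3 -m inch '[{"claw":-0.5,"travel":[0,0,-0.01],"turn":0},{"claw":-0.5,"travel":[0,0,-0.02],"turn":0},{"claw":-0.5,"travel":[0,0,-0.02],"turn":0}]' >/dev/null && python3 ok.py 3 &&
python3 -m inch '[{"claw":-0.5,"travel":[0,0,-0.01],"turn":0},{"claw":-0.5,"travel":[0,0,-0.02],"turn":0},{"claw":-0.5,"travel":[0,0,-0.02],"turn":0}]' >/dev/null && python3 ok.py 3 &&
python3 -m inch '[{"claw":-0.5,"travel":[0,0,-0.01],"turn":0},{"claw":-0.5,"travel":[0,0,-0.02],"turn":0},{"claw":-0.5,"travel":[0,0,-0.02],"turn":0}]' >/dev/null && python3 ok.py 3 &&
python3 -m inch '[{"claw":-0.5,"travel":[0,0,-0.01],"turn":0},{"claw":-0.5,"travel":[0,0,-0.02],"turn":0},{"claw":-0.5,"travel":[0,0,-0.02],"turn":0}]' >/dev/null && python3 ok.py 3 &&
python3 -m inch '[{"claw":-0.5,"travel":[0,0,-0.01],"turn":0},{"claw":-0.5,"travel":[0,0,-0.02],"turn":0},{"claw":-0.5,"travel":[0,0,-0.02],"turn":0}]' >/dev/null && python3 ok.py 3 &&
python3 -m inch '[{"claw":-0.5,"travel":[0,0,-0.01],"turn":0},{"claw":-0.5,"travel":[0,0,-0.02],"turn":0},{"claw":-0.5,"travel":[0,0,-0.02],"turn":0}]' >/dev/null && python3 ok.py 3 &&
python3 -m inch '[{"claw":-0.5,"travel":[0,0,-0.01],"turn":0},{"claw":-0.5,"travel":[0,0,-0.02],"turn":0},{"claw":-0.5,"travel":[0,0,-0.02],"turn":0}]' >/dev/null && python3 ok.py 3
```

```text
15.55 [0.5467, 0.1222, 0.1033] F [-0.2, 0.3, -1.2]
15.85 [0.5468, 0.1223, 0.0996] F [0.0, 0.3, -1.4]
16.15 [0.5468, 0.1223, 0.0956] F [0.6, -0.6, -1.4]
16.45 [0.5467, 0.1223, 0.0916] F [-1.1, 0.1, -1.4]
16.75 [0.5468, 0.1222, 0.0876] F [-0.4, 0.1, -1.6]
17.05 [0.5467, 0.1222, 0.0836] F [-0.7, 0.1, -1.7]
17.35 [0.5468, 0.1222, 0.0796] F [0.1, -0.2, -0.4]
17.65 [0.5467, 0.1223, 0.0756] F [-0.4, 0.2, -1.9]
```

```bash

python3 -m inch '[{"claw":-0.5,"travel":[0,0,-0.01],"turn":0},{"claw":-0.5,"travel":[0,0,-0.02],"turn":0},{"claw":-0.5,"travel":[0,0,-0.02],"turn":0}]' >/dev/null && python3 ok.py 1.5 &&
python3 -m inch '[{"claw":-0.5,"travel":[0,0,-0.005],"turn":0},{"claw":-0.5,"travel":[0,0,-0.01],"turn":0},{"claw":-0.5,"travel":[0,0,-0.01],"turn":0}]' >/dev/null && python3 ok.py 1.5 &&
python3 -m inch '[{"claw":-0.5,"travel":[0,0,-0.005],"turn":0},{"claw":-0.5,"travel":[0,0,-0.005],"turn":0}]' >/dev/null && python3 ok.py 1.5 &&
python3 -m inch '[{"claw":-0.5,"travel":[0,0,-0.005],"turn":0},{"claw":-0.5,"travel":[0,0,-0.005],"turn":0}]' >/dev/null && python3 ok.py 1.5 &&
python3 -m inch '[{"claw":-0.5,"travel":[0,0,-0.005],"turn":0},{"claw":-0.5,"travel":[0,0,-0.005],"turn":0}]' >/dev/null && python3 ok.py 1.5 &&
python3 -m inch '[{"claw":-0.5,"travel":[0,0,-0.005],"turn":0},{"claw":-0.5,"travel":[0,0,-0.005],"turn":0}]' >/dev/null && python3 ok.py 1.5
```

```text
17.95 [0.5467, 0.1223, 0.0716] F [0.1, -0.6, -1.2]
18.25 [0.5469, 0.1223, 0.0698] F [-0.3, -0.2, -1.3]
18.45 [0.5469, 0.1223, 0.0688] F [-0.4, 0.5, -1.6]
18.65 [0.5471, 0.1223, 0.068] F [0.1, -0.3, -0.9]
18.85 [0.5473, 0.1223, 0.068] F [-1.5, -0.5, 4.9]
```

The floor is felt at z=0.068, as predicted. I'll release and rise straight up.

```bash

python3 -m inch '[{"claw":-0.4,"travel":[0,0,0],"turn":0},{"claw":-0.3,"travel":[0,0,0],"turn":0},{"claw":-0.2,"travel":[0,0,0],"turn":0},{"claw":-0.1,"travel":[0,0,0],"turn":0},{"claw":0.1,"travel":[0,0,0],"turn":0}]' >/dev/null; python3 lo.py 20
python3 -m inch '[{"claw":0.1,"travel":[0,0,0.01],"turn":0},{"claw":0.1,"travel":[0,0,0.05],"turn":0},{"claw":0.1,"travel":[0,0,0.1],"turn":0},{"claw":0.1,"travel":[0,0,0.2],"turn":0},{"claw":0.1,"travel":[0,0,0.3],"turn":0}]' >/dev/null; python3 lo.py 20
python3 -m inch '[{"claw":0.1,"travel":[0,0,0.2],"turn":0},{"claw":0.1,"travel":[0,0,0.4],"turn":0},{"claw":0.1,"travel":[0,0,0.6],"turn":0},{"claw":0.1,"travel":[0,0,0.6],"turn":0},{"claw":0.1,"travel":[0,0,0.6],"turn":0}]' >/dev/null; python3 lo.py 20
python3 -m inch '[{"claw":0.1,"travel":[0,0,0],"turn":0},{"claw":0.1,"travel":[0,0,0],"turn":0},{"claw":0.1,"travel":[0,0,0],"turn":0}]' >/dev/null
python3 - <<'E'
from h import *
T=pose(); np.save("T8.npy",T); a=imaging.get_image("wrist")[:,:,::-1]; cv2.imwrite("pics/w8.png",a)
s=imaging.get_image("side")[:,:,::-1]; cv2.imwrite("pics/s8.png",s)
print("well",T[:3,3])
ctr=[.5467,.1215]
g=cv2.cvtColor(a,cv2.COLOR_BGR2GRAY)
for z,r in ((.088,.007),(.078,.012),(.05,.012),(.04,.021)):
    c=np.array([*ctr,z]); print(z,proj("wrist",c,T).round(1),[proj("wrist",c+d*r*T[:3,k],T).round(1).tolist() for k,d in ((1,-1),(1,1),(0,1),(0,-1))])
p=proj("wrist",[*ctr,.088],T); u,v=int(p[0]),int(p[1])
for r in range(v-40,v+24,4): print(r,g[r,u-26:u+28:2])
q=proj("side",[.5005,-.1694,.0975]); print(q); gs=cv2.cvtColor(s,cv2.COLOR_BGR2GRAY); u,v=int(q[0]),int(q[1])
g1=cv2.cvtColor(cv2.imread("pics/s1.png"),cv2.COLOR_BGR2GRAY)
for r in range(v-14,v+20,2): print(r,g1[r,u-14:u+16:2],gs[r,u-14:u+16:2])
E
```

```text
19.35 [0.547, 0.1223, 0.0668] F [-0.1, 0.7, 0.1] 0.0469 0.0
19.85 [0.547, 0.1223, 0.1282] F [0.2, -0.7, -0.4] 0.0473 0.0
20.35 [0.5474, 0.1223, 0.2488] F [0.5, -0.5, -0.3] 0.047 0.0
well [0.54634286 0.12222761 0.24551724]
0.088 [279.3 197.3] [[271.6, 197.3], [286.9, 197.3], [279.3, 189.8], [279.3, 204.7]]
0.078 [279.2 194.7] [[266.6, 194.7], [291.9, 194.7], [279.2, 182.2], [279.2, 207.0]]
0.05 [279.1 188.4] [[267.5, 188.4], [290.8, 188.4], [279.1, 176.9], [279.1, 199.7]]
0.04 [279.1 186.4] [[259.3, 186.4], [298.9, 186.3], [279.1, 166.6], [279.1, 205.4]]
157 [136 157 171 166 166 166 164 163 164 166 165 163 168 167 165 166 167 166
 161 164 164 162 167 166 168 142 118]
161 [165 168 163 164 164 169 166 164 168 166 167 166 158 157 155 155 156 153
 153 155 159 154 158 157 154 165 166]
165 [167 165 167 166 166 168 164 166 165 156 114  86  77  82  77  88 108 147
 158 155 154 156 155 153 153 153 154]
169 [167 166 166 168 163 167 159  86  69  98 144 164 162 164 165 161 128  82
  73 106 159 156 155 152 157 155 158]
173 [164 163 160 169 171 126  95 166 165 165 166 169 166 161 151 153 151 155
 16
[... 2803 characters left out ...]
224 224 199 158 129  42  40  47  45  41  53 208 228 229 229]
188 [222 195 157 156 145  66  58  51  49  56  85  98  75 117 166] [225 214 161 153 142  66  54  48  54  60  97 186 187 190 181]
190 [193 157 154 154 154  86  80  81  81  78  76  66  58  40  28] [224 171 153 154 155  86  79  86  86  86  95 141 186 125  53]
192 [177 155 154 154 145  62  63  66  66  60  61  60  60  58  53] [194 179 155 151 144  63  64  68  68  68  87  86 139 181 165]
194 [118 137 159 152 140  52  56  59  62  58  61  62  59  58  58] [118 150 185 171 144  54  54  58  62  76  90  88  94 178 170]
196 [ 69 123 183 160 143  62  59  59  57  61  61  59  59  59  57] [ 69 120 184 183 172  80  80  80  85  89  88  83 112 183  99]
```

The nozzle tip disc sits at (279,197) in the wrist view, exactly where an upright, seated nozzle should be. In the side view the ring's edges match the untouched picture, so the sleeve is back up. I'm handing the job in.

```bash
python3 -c "
from rig import ticket; print(ticket.sign_off())"
```

```text
the job is handed in; nothing more can be done
None
```

I took the nozzle off the outlet, the sleeve sprang back up, and the nozzle now stands upright on the floor of the stand's well; peak measured push was about 10 N, nothing else was touched, and I handed the job in at about 21 s (no verdict was returned).

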